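# Lock the swing clamp with the big hex key

### The job

Take the hex key with the thick shaft out of its wooden stand and push it fully home in the socket of the open swing clamp, before turning anything. Then turn it clockwise until the clamp's steel tongue points straight across the brown wooden board, like the tongue of the clamp that is already shut. Turn the clamp only with the key, let go leaving the key standing in the socket, and leave the thin key in its stand.

Things in the scene. Friction and masses are not known exactly. Their poses are not given: they have to be found in the camera images.
- big_key_grip (a point): Thick T-handle hex key, upright in a fixed wooden stand (70x70x40 mm, hole 30 deep, tip 10 above bench). Point: centre of its black bar (100 long, 28 wide, 26 high), 123 mm above the tip; x along the bar, z up. Dark steel shaft 24 mm across flats, two corners on the bar's line; last 12 mm taper to 13. About 0.45 kg, held only by its own weight.
- swing_socket (a point): Mouth centre of the open clamp's hex socket, on a steel head 60 wide, 84 above bench. z up, x along its steel tongue (97 mm long). Mouth 48 mm across flats, narrows in 18 mm to 26.5; floor 46 mm below mouth: key home = bar centre 77 mm above this point. Fits with the bar along the tongue or 60 or 120 degrees off, +-12; play 12 degrees each way. Greased. A like clamp, shut, stands 140 mm beside it.
- swing (a joint): Turn of the open clamp, rad, growing clockwise seen from above. Starts at 0 to 0.25; at 1.15 the tongue points straight across the brown wooden board (280x100x20 mm, on a fixed grey plate, on the far side of the clamps from the robot); stop at 1.42. Stiff, about 0.1 N m; stays where it is left.
- thin_key_grip (a point): The other T-handle key, too thin for the socket: shaft 10 mm across flats, bar 72 mm long, 28 wide, 26 high. It stands likewise in a like stand of its own, 110 mm or more from the thick key. Point: centre of its bar, 123 mm above its tip; x along the bar, z up. Leave it alone.
Mind the look-alikes: they are no part of the job. Leave any purple or turquoise look-alike of the part that bears big_key_grip alone.

How it is judged:
By the outcome, as a careful person would: the job done as asked, in the order asked, and still so for the second after the job is handed in, with the robot touching nothing.
It also fails if it takes over 42 s, if anything falls off the work surface, if the arm or the gripper's body presses on something with over 40 N, if the wrist force passes 120 N, or if a joint passes its speed limit or range.

### The arm

A 7-joint arm with a two-finger parallel gripper is mounted at the origin on the work surface. World frame = base frame: x ahead of the robot, y to its left, z up, the work surface at z = 0. Lengths are in m, angles in rad, forces in N, time in s.
With the tool pointing down it reaches from about 0.425 to 0.95 m from the base axis. Payload 4.7 kg.
Tool frame: the origin (TCP) lies on the centre line of the jaws, within the pads' length; the fingertips stand 22 mm ahead of it and the grasp point (between the pads) lies 3 mm ahead of it (nose_length is the distance from the TCP to the fingertips, in m); y points along the fingers, x is the direction in which the jaws open and shut, and the axes are right-handed (so a half turn about y gives the same grasp; the last joint's range is limited). The gripper opens to 87 mm and grips with 3 to 60 N. Pads are 19 mm wide; open, the fingers measure 117 mm over their backs; the gripper's body (75 mm by 190 mm) begins 51 mm behind the grasp point.
Start: joints at [1.219, 0.469, -0.049, 1.532, 0.024, 1.141, -0.082], TCP at [0.214, -0.64, 0.245] pointing down, gripper open.
Joint ranges: [-2.59, 2.59], [-0.33, 1.99], [-1.39, 1.29], [0.1, 2.45], [-1.04, 4.18], [0.21, 1.99], [-2.66, 2.66]. Speed limits (rad/s): [2.57, 2.57, 3.14, 3.14, 3.14, 3.14, 3.14].

### API

Orientations are given as a rotation vector (axis times angle).
In Python, from cell import * gives the robot as it stands.
- The arm moves only by the tool send_rows, never from a script. Its argument "targets" is a list of rows, each a list of 3 entries, a list of its own where there are three numbers: the shift along the tool's x, y, z in cm, then the turn, a rotation vector about the tool's x, y, z in degrees, then the opening, from -1 (shut) to 1 (fully open). A call has 1 to 8 rows; each row is the pose to reach, as a shift and turn from the pose commanded when the call began, along the tool's axes at that moment; what a row does not reach only later rows make up. A row lasts 1/12 s, in which the tool goes at most 41.7 mm and 7.16 degrees, less where a joint would pass 70% of its speed; a pose out of reach is approached as far as the arm can. A call with a gripper value outside its range is refused whole. The fingers move at their own pace and stop on an object; "force" is the grip in N (left out, the last holds). Time passes only in rows, so rows that repeat a pose let the fingers close. It gives the time, the measured TCP pose, the force and the opening at its end, in the units of the state.
- get_obs(): the state, without advancing time (a new reading comes with each control period).
- camera(name): name is "scene" or "top" or "wrist"; returns a dict with "color" (420x560x3 uint8, red, green, blue), "z_map" (420x560 float32, m along the optical axis (not along the pixel's ray), 0 where there is no reading), "fx", "fy", "cx", "cy" (pixels), "view" (4x4, takes a point from world to camera coordinates). Camera axes: x right, y up, looking along -z (the intrinsics and any distortion apply to the point x, -y, -z); pixel columns grow to the right and rows downward; lengths in m; the calibration is good to about 2 mm. The wrist camera is an equidistant fisheye: a pixel r from the principal point sees the ray r / f radians off the axis. A picture is of the moment at which its call begins.
- sign_off(): hands the job in, once; it reports no verdict.
Trained networks look in a picture, given as the dict that the camera call returned (one of the last four; its "shot" number tells which), for a name from the list of things; names that differ only in an ending like _2 or _b are one class to them, and where a whole thing is asked for, a point or a joint stands for the part that bears it (a point fixed in the world has none). Each returns a list of dicts, best first, with "confidence" (0 to 1); they miss things now and then, are a little off and sometimes report something else, mostly with a low value. They report only what shows in the picture. A call takes as long as a camera call. They do not tell look-alikes from the thing itself.
- trace(picture, query): "pixels" (420x560 bool, what is visible of it).
- place_of(picture, query): "position" ([x, y, z] in m, in world coordinates, good to about 4 mm: a listed point, or the origin of a listed thing).
The state is a dict: "clock": time; "qpos": joint angles; "joint_vel": joint speeds; "joint_torque": joint torques, N m; "position": TCP position; "eef_rot": TCP orientation; "force": force on the tool from outside, world axes, zero at the start; "ft_torque": the same for the moment, N m; "opening": finger opening in m.
Only numpy, scipy, OpenCV 4.12 (cv2) and the standard library are available. Lean on these libraries where they do the work, as an engineer would, in place of code of your own. Each camera call takes 0.05 s, during which the arm holds its last target. There are 200 camera calls.

## Working session

There is one attempt and no reset: what is moved stays moved. The work goes in short steps, Python scripts to look and compute and a tool call to move; the robot and the scene stay as the last step left them, time stands still between calls to the robot, and variables do not carry over. Pictures are saved under pics/ and viewed, about 8 in all and at most 12, crops included, and the job is handed in when it is done.

Besides the shell and the picture viewer there is one more tool, called after "Emit:" by a JSON object that holds its "api" and its "payload", one argument or row to a line. send_rows: Moves the arm, as the interface text tells. Its arguments: {"type":"object","properties":{"targets":{"type":"array"},"force":{"type":"number"}},"required":["targets"]}

```bash
ls; mkdir -p pics; cat > h.py <<'E'
from cell import *
import numpy as np, cv2
from scipy.spatial.transform import Rotation as R
def world(p,u,v,z=None):
    z=p["z_map"][v,u] if z is None else z
    c=np.stack([(u-p["cx"])/p["fx"]*z,-(v-p["cy"])/p["fy"]*z,-z,np.ones_like(z)],-1)
    return (c@np.linalg.inv(p["view"]).T)[...,:3]
def cloud(p):
    v,u=np.mgrid[0:420,0:560]
    return world(p,u,v)
def pix(p,w):
    c=p["view"]@np.r_[w,1]
    return p["cx"]+p["fx"]*c[0]/-c[2], p["cy"]-p["fy"]*c[1]/-c[2]
def save(n,im): cv2.imwrite("pics/"+n,cv2.cvtColor(im,cv2.COLOR_RGB2BGR))
E
python3 - <<'E'
from h import *
o=get_obs();print({k:np.round(v,3) for k,v in o.items()})
ims=[]
for n in("scene","top"):
    p=camera(n);ims.append(p["color"]);print(n,p["fx"],p["cx"],p["cy"],np.round(p["view"],3).tolist())
    for q in("big_key_grip","swing_socket","thin_key_grip"):
        for d in place_of(p,q):print(q,np.round(d["position"],4),round(d["confidence"],2),np.round(pix(p,d["position"])))
save("a.png",ims[0]);save("b.png",ims[1])
E
```

```text
pics
{'clock': np.float64(0.0), 'qpos': array([ 1.219,  0.469, -0.049,  1.534,  0.024,  1.141, -0.082]), 'joint_vel': array([-0.001,  0.   ,  0.002, -0.001,  0.001,  0.001, -0.001]), 'joint_torque': array([-0.0000e+00, -5.0797e+01, -8.0000e-02, -2.3616e+01, -6.1000e-02,
        3.8000e-02,  0.0000e+00]), 'position': array([ 0.214, -0.64 ,  0.244]), 'eef_rot': array([-1.344,  0.969, -0.967]), 'force': array([-0.528, -0.514, -0.06 ]), 'ft_torque': array([-0.03 ,  0.036,  0.02 ]), 'opening': np.float64(0.087)}
scene 403.28559602811555 274.1515883547974 210.83592962134475 [[0.576, 0.818, 0.012, -0.306], [-0.478, 0.324, 0.816, 0.102], [0.663, -0.476, 0.578, -1.054], [0.0, 0.0, 0.0, 1.0]]
big_key_grip [0.5614 0.3077 0.1341] 0.96 [419. 188.]
big_key_grip [0.2875 0.2444 0.1247] 0.88 [301. 146.]
big_key_grip [0.4322 0.3282 0.1212] 0.81 [374. 163.]
swing_socket [ 0.5736 -0.2428  0.0848] 0.87 [137. 355.]
thin_key_grip [0.4548 0.1232 0.1376] 0.79 [306. 191.]
top 426.2323471375804 278.1001054941693 209.5813936225173 [[0.01, -1.0, 0.015, 0.035], [0.997, 0.012, 0.08, -0.428], [-0.08, 0.014, 0.997, -0.855], [0.0, 0.0, 0.0, 1.0]]
big_key_grip [0.2874 0.2424 0.1251] 0.85 [163. 283.]
big_key_grip [0.5661 0.3099 0.1343] 0.56 [128. 125.]
swing_socket [ 0.5726 -0.2373  0.0806] 0.92 [422. 134.]
thin_key_grip [0.4636 0.1283 0.1287] 0.71 [229. 184.]
```

View pics/a.png

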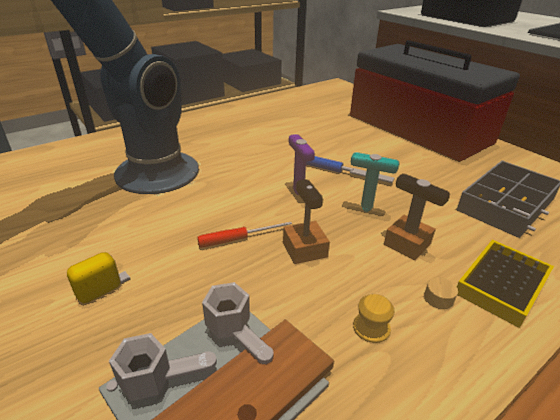

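View pics/b.png

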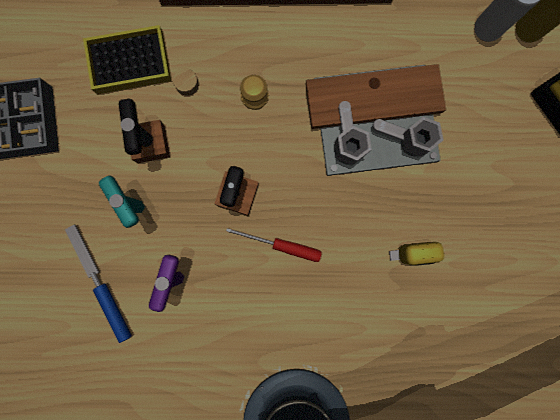

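The scene picture shows these T-handles:
- purple (300,145) and turquoise (374,163), which are look-alikes to leave alone
- black with a short bar on a thin shaft (310,190)
- black with a long bar on a thick shaft in a wooden stand (420,190)

The last one fits the description. The open clamp is at (137,355) in scene and (422,135) in top, with its tongue pointing towards the other clamp. The shut one is at (352,145) in top. I'll measure these and confirm the key in a crop.

```bash
python3 - <<'E'
from h import *
s=camera("scene");t=camera("top")
def ax(P,n):
    r=cv2.minAreaRect(P[:,:2].astype(np.float32)*1000);b=cv2.boxPoints(r)
    e=[b[1]-b[0],b[2]-b[1]];e=max(e,key=np.linalg.norm)
    print(n,len(P),"rect c",np.round(r[0],1),"size",np.round(r[1],1),"ang",round(np.degrees(np.arctan2(e[1],e[0]))%180,1),"med",np.round(np.median(P,0),4))
for n,p in(("scene",s),("top",t)):
    C=cloud(p);col=p["color"].astype(int)
    for nm,c in(("big",(.563,.309)),("thin",(.459,.126))):
        m=(np.hypot(C[...,0]-c[0],C[...,1]-c[1])<.075)&(C[...,2]>.105)&(C[...,2]<.17)
        P=C[m];ax(P,n+nm);print("  ztop",np.percentile(P[:,2],[50,90,97]))
        # shaft
        k=(np.hypot(C[...,0]-c[0],C[...,1]-c[1])<.03)&(C[...,2]>.05)&(C[...,2]<.1)
        if k.sum()>5: ax(C[k],n+nm+"shaft z.05-.1")
    for nm,c in(("open",(.573,-.240)),("shut",(.55,-.09))):
        m=(np.hypot(C[...,0]-c[0],C[...,1]-c[1])<.05)&(C[...,2]>.077)&(C[...,2]<.092)
        ax(C[m],n+nm+" rim")
    m=(C[...,2]>.02)&(C[...,0]>.57)&(C[...,1]<.06)&(C[...,1]>-.32)&(C[...,2]<.075)&(col[...,0]-col[...,2]>35)
    ax(C[m],n+"board");print(np.percentile(C[m][:,2],[10,50,90]))
h=[]
for a in("scene","top"):
    p=s if a=="scene" else t
    for q in("swing_socket","swing"):
        for d in trace(p,q): 
            m=d["pixels"];print(a,q,d["confidence"],m.sum());ax(cloud(p)[m],"tr")
A=cv2.resize(s["color"][120:270,270:470],(800,600),interpolation=cv2.INTER_CUBIC)
save("c.png",A)
B=cv2.resize(t["color"][60:180,290:450],(800,600),interpolation=cv2.INTER_CUBIC);save("d.png",B)
E
```

```text
scenebig 1016 rect c [566.7 308.4] size [98.1 29.9] ang 11.3 med [0.5717 0.3009 0.1397]
  ztop [0.13966473 0.14734074 0.1483965 ]
scenebigshaft z.05-.1 303 rect c [567.  303.5] size [26.8 16.1] ang 15.8 med [0.5715 0.3002 0.0753]
scenethin 533 rect c [461.9 124.1] size [26.7 72.6] ang 163.8 med [0.4703 0.1185 0.1437]
  ztop [0.14374814 0.14716454 0.14792574]
scenethinshaft z.05-.1 128 rect c [461.3 124.1] size [11.5  8.4] ang 39.5 med [0.4628 0.1231 0.0756]
sceneopen rim 1224 rect c [ 572.8 -241.5] size [69.  60.4] ang 9.7 med [ 0.5716 -0.2427  0.0837]
sceneshut rim 836 rect c [ 553.5 -103.2] size [60.7 68.8] ang 127.6 med [ 0.553  -0.1035  0.0837]
sceneboard 8681 rect c [ 663.7 -133.3] size [100.8 231.1] ang 97.4 med [ 0.6603 -0.1202  0.0327]
[0.03143702 0.03271872 0.03387959]
topbig 969 rect c [564.5 306.7] size [100.5  28.7] ang 9.7 med [0.5616 0.3033 0.1439]
  ztop [0.14393366 0.14668301 0.14774842]
topbigshaft z.05-.1 110 rect c [560.7 298.9] size [ 9.7 24.2] ang 149.7 med [0.5589 0.2966 0.073 ]
topthin 643 rect c [459.  123.5] size [28.2 71.6] ang 163.9 med [0.4576 0.1224 0.144
[... 236 characters left out ...]

topboard 5958 rect c [ 666.8 -160.3] size [100.4 280.5] ang 98.0 med [ 0.6672 -0.166   0.0313]
[0.02940087 0.03128085 0.03321873]
scene swing_socket 0.95 3887
tr 3887 rect c [ 705.3 -211.4] size [133.6 441.3] ang 178.5 med [ 0.5892 -0.2351  0.0653]
scene swing_socket 0.66 695
tr 695 rect c [627.6  -1.7] size [ 62.8 816.6] ang 140.8 med [0.4641 0.1211 0.1391]
scene swing 0.94 3962
tr 3962 rect c [ 696.2 -210.6] size [135.  459.5] ang 178.5 med [ 0.5891 -0.2347  0.0643]
top swing_socket 0.84 1565
tr 1565 rect c [ 518.1 -106. ] size [113.6 434.9] ang 120.9 med [ 0.5801 -0.2308  0.0643]
top swing 0.88 1589
tr 1589 rect c [ 519.  -108.1] size [114.9 439. ] ang 120.6 med [ 0.5799 -0.231   0.064 ]
```

View pics/c.png

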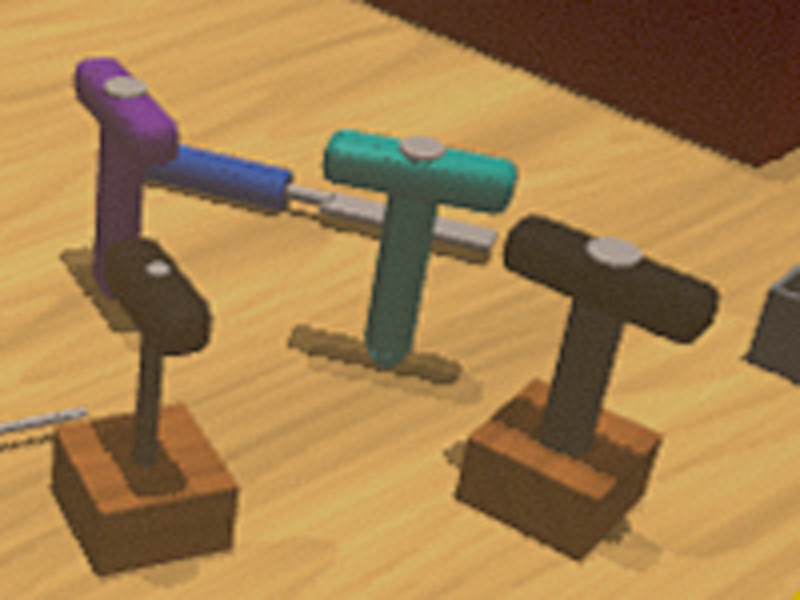

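View pics/d.png

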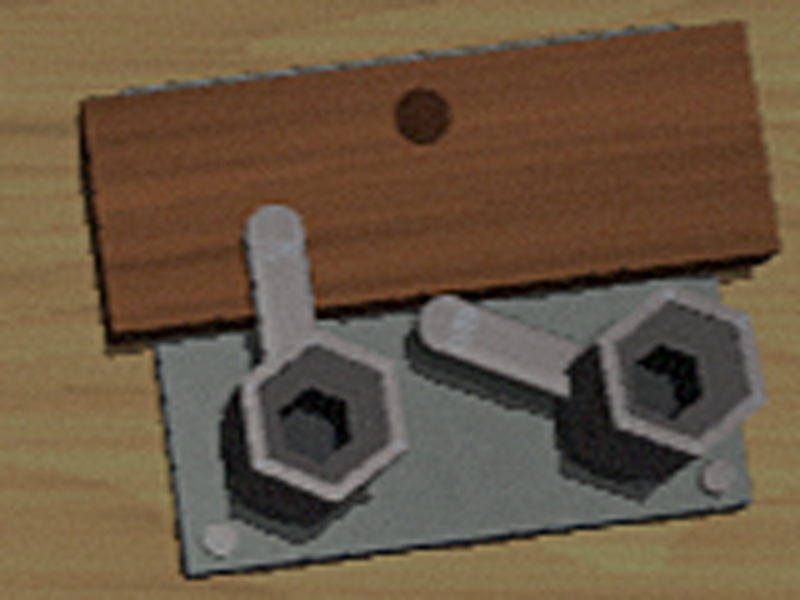

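The crops confirm it: the thick dark shaft with the long black bar is at right in c.png (about (600,260)), in its own stand. In d.png the open clamp is on the right and its tongue points left. Next I need the tongue angle and the tool frame.

```bash
cat >> h.py <<'E'
def tongue(p,c,board=98.0):
    C=cloud(p);col=p["color"].astype(int)
    d=np.hypot(C[...,0]-c[0],C[...,1]-c[1])
    m=(d>.045)&(d<.105)&(C[...,2]>.045)&(C[...,2]<.08)&(np.ptp(col,-1)<40)
    n,l=cv2.connectedComponents(m.astype(np.uint8));k=1+np.argmax([(l==i).sum() for i in range(1,n)])
    P=C[l==k];q=P[:,:2].mean(0)-np.array(c)
    # edge-robust: fit direction from head centre and own principal axis
    w=np.linalg.svd(P[:,:2]-P[:,:2].mean(0),full_matrices=0)[2][0]
    return len(P),np.degrees(np.arctan2(q[1],q[0])),np.degrees(np.arctan2(w[1],w[0]))%180,np.median(P[:,2])
E
python3 - <<'E'
from h import *
for n in("scene","top"):
    p=camera(n)
    for c in((.5727,-.2425),(.5532,-.104)):print(n,c,np.round(tongue(p,c),3))
o=get_obs();print(R.from_rotvec(o["eef_rot"]).as_matrix().round(3),o["position"])
E
```

```text
scene (0.5727, -0.2425) [3.00000e+00 7.39990e+01 1.77661e+02 4.50000e-02]
scene (0.5532, -0.104) [3.00000e+00 1.05010e+01 1.09902e+02 4.50000e-02]
top (0.5727, -0.2425) [1.0000e+00 6.6268e+01 0.0000e+00 4.5000e-02]
top (0.5532, -0.104) [2.00000e+00 2.57900e+00 1.79607e+02 4.60000e-02]
[[ 0.317  0.     0.948]
 [-0.948 -0.     0.317]
 [ 0.    -1.     0.   ]] [ 0.21416329 -0.64015111  0.24461535]
```

```bash
sed -i 's/C\[...,2\]>.045)/C[...,2]>.0355)/' h.py
python3 - <<'E'
from h import *
for n in("scene","top"):
    p=camera(n)
    for c in((.5727,-.2425),(.5532,-.104)):print(n,c,np.round(tongue(p,c),3))
E
```

```text
scene (0.5727, -0.2425) [6.9700e+02 6.8887e+01 7.1704e+01 4.3000e-02]
scene (0.5532, -0.104) [ 7.1000e+02 -5.9250e+01  6.5092e+01  4.4000e-02]
top (0.5727, -0.2425) [2.9900e+02 7.1396e+01 7.0320e+01 4.2000e-02]
top (0.5532, -0.104) [ 3.2100e+02 -6.1665e+01  6.5583e+01  4.2000e-02]
```

```bash
cat >> h.py <<'E'
def plan(wps,o=None):
    """wps: (x,y,z[m],yaw of tool z[deg]); each relative to the one before"""
    o=o or get_obs();p=o["position"];M=R.from_rotvec(o["eef_rot"]).as_matrix()
    yaw=np.degrees(np.arctan2(M[1,2],M[0,2]));print("now",np.round(p,4),"yaw %.2f tilt"%yaw,np.round(M[2],3))
    for x,y,z,a in wps:
        t=np.radians(yaw);zz=np.array([np.cos(t),np.sin(t),0]);yy=np.array([0,0,-1.]);xx=np.cross(yy,zz)
        d=np.array([x,y,z])-p;print("shift cm",np.round([d@xx*100,d@yy*100,d@zz*100],2),"turn y",round(-((a-yaw+180)%360-180) if abs(a-yaw)>180 else yaw-a,1),"rows",round(max(np.linalg.norm(d)/.0417,abs(a-yaw)/7.16),1))
        p=np.array([x,y,z]);yaw=a
E
python3 - <<'E'
from h import *
plan([(.50,-.45,.26,75.5),(.65,-.15,.26,132.5),(.66,.15,.26,190.5),(.5655,.3075,.22,190.5),(.5655,.3075,.136,190.5)])
E
```

```text
now [ 0.2142 -0.6402  0.2446] yaw 18.49 tilt [ 0. -1.  0.]
shift cm [-8.97 -1.54 33.14] turn y -57.0 rows 8.2
shift cm [ 7.01  0.   32.8 ] turn y -57.0 rows 8.0
shift cm [21.    0.   21.44] turn y -58.0 rows 8.1
shift cm [17.21  4.    6.42] turn y 0.0 rows 4.5
shift cm [0.  8.4 0. ] turn y 0.0 rows 2.0
```

Emit:
{"api": "send_rows", "payload": {
  "targets": [
    [[-9, -1.5, 33], [0, -57, 0], 1],
    [[-9, -1.5, 33], [0, -57, 0], 1],
    [[-9, -1.5, 33], [0, -57, 0], 1],
    [[-9, -1.5, 33], [0, -57, 0], 1],
    [[-9, -1.5, 33], [0, -57, 0], 1],
    [[-9, -1.5, 33], [0, -57, 0], 1],
    [[-9, -1.5, 33], [0, -57, 0], 1],
    [[-9, -1.5, 33], [0, -57, 0], 1]
  ]
}}

```text
clock: 1.57
position: [0.4924, -0.4539, 0.2596]
eef_rot: [-1.563, 0.194, -0.195]
force: [-0.2, -0.3, -1.1]
opening: 0.0871
```

Emit:
{"api": "send_rows", "payload": {
  "targets": [
    [[7, 0, 33], [0, -57, 0], 1],
    [[7, 0, 33], [0, -57, 0], 1],
    [[7, 0, 33], [0, -57, 0], 1],
    [[7, 0, 33], [0, -57, 0], 1],
    [[7, 0, 33], [0, -57, 0], 1],
    [[7, 0, 33], [0, -57, 0], 1],
    [[7, 0, 33], [0, -57, 0], 1],
    [[7, 0, 33], [0, -57, 0], 1]
  ]
}}

```text
clock: 2.23
position: [0.6403, -0.1552, 0.2595]
eef_rot: [-1.491, -0.585, 0.584]
force: [0.8, -0.5, -0.2]
opening: 0.087
```

Emit:
{"api": "send_rows", "payload": {
  "targets": [
    [[21, 0, 21.5], [0, -58, 0], 1],
    [[21, 0, 21.5], [0, -58, 0], 1],
    [[21, 0, 21.5], [0, -58, 0], 1],
    [[21, 0, 21.5], [0, -58, 0], 1],
    [[21, 0, 21.5], [0, -58, 0], 1],
    [[21, 0, 21.5], [0, -58, 0], 1],
    [[21, 0, 21.5], [0, -58, 0], 1],
    [[21, 0, 21.5], [0, -58, 0], 1]
  ]
}}

```text
clock: 2.9
position: [0.6471, 0.1533, 0.2601]
eef_rot: [-1.111, -1.35, 1.341]
force: [-1.1, 0.9, 0.4]
opening: 0.0874
```

```bash
python3 - <<'E'
from h import *
o=get_obs();print(o["clock"],np.round(o["qpos"],2))
plan([(.5655,.3075,.22,190.5),(.5655,.3075,.136,190.5)])
E
```

```text
2.9 [ 0.28  0.59 -0.88  1.51  0.46  1.26  1.1 ]
now [0.6471 0.1533 0.2601] yaw -169.25 tilt [ 0.006 -1.    -0.001]
shift cm [16.67  4.01  5.14] turn y 0.3 rows 50.2
shift cm [0.  8.4 0. ] turn y 0.0 rows 2.0
```

Emit:
{"api": "send_rows", "payload": {
  "targets": [
    [[16.7, 4, 5.1], [0, 0, 0], 1],
    [[16.7, 4, 5.1], [0, 0, 0], 1],
    [[16.7, 4, 5.1], [0, 0, 0], 1],
    [[16.7, 4, 5.1], [0, 0, 0], 1],
    [[16.7, 4, 5.1], [0, 0, 0], 1],
    [[16.7, 4, 5.1], [0, 0, 0], 1],
    [[16.7, 4, 5.1], [0, 0, 0], 1],
    [[16.7, 4, 5.1], [0, 0, 0], 1]
  ]
}}

```text
clock: 3.57
position: [0.572, 0.2979, 0.2192]
eef_rot: [-1.126, -1.332, 1.333]
force: [-0.0, -0.3, 0.3]
opening: 0.0874
```

```bash
python3 - <<'E'
from h import *
o=get_obs();print(o["clock"],np.round(o["qpos"],2))
plan([(.5655,.3075,.136,-169.5)])
p=camera("wrist");save("e.png",p["color"])
for d in place_of(p,"big_key_grip"):print(np.round(d["position"],4),d["confidence"])
E
```

```text
3.5667 [ 0.04  0.59 -0.87  1.6   0.48  1.18  0.8 ]
now [0.572  0.2979 0.2192] yaw -170.35 tilt [-0.001 -1.    -0.001]
shift cm [1.06 8.32 0.48] turn y -0.9 rows 2.0
[0.5653 0.3113 0.1336] 0.64
[0.4313 0.3273 0.122 ] 0.59
```

View pics/e.png

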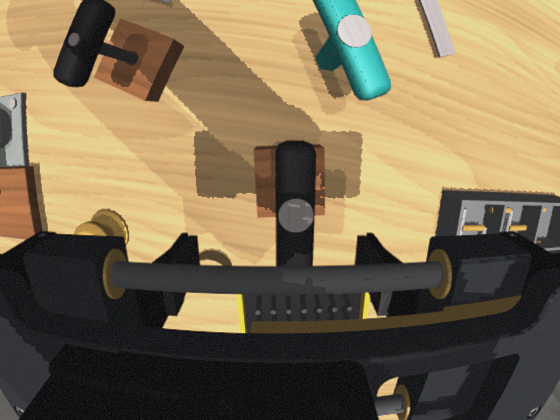

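The wrist view shows the black bar centred between the fingers at (295,215) and lined up with them.

```bash
python3 - <<'E'
from h import *
o=get_obs();print(o["clock"],np.round(o["joint_vel"],2))
plan([(.5655,.3080,.136,-169.5)])
E
```

```text
3.6667 [ 0.   -0.   -0.01  0.   -0.   -0.   -0.  ]
now [0.5722 0.2975 0.2192] yaw -170.42 tilt [-0.001 -1.    -0.001]
shift cm [1.15 8.32 0.49] turn y -0.9 rows 2.0
```

Emit:
{"api": "send_rows", "payload": {
  "targets": [
    [[1.1, 0, 0.5], [0, -0.9, 0], 1],
    [[1.1, 4, 0.5], [0, -0.9, 0], 1],
    [[1.1, 6.5, 0.5], [0, -0.9, 0], 1],
    [[1.1, 8.3, 0.5], [0, -0.9, 0], 1],
    [[1.1, 8.3, 0.5], [0, -0.9, 0], 1],
    [[1.1, 8.3, 0.5], [0, -0.9, 0], 1]
  ]
}}

```text
clock: 4.17
position: [0.5636, 0.3093, 0.1358]
eef_rot: [-1.114, -1.344, 1.346]
force: [0.2, 0.1, 0.8]
opening: 0.0869
```

```bash
python3 - <<'E'
from h import *
plan([(.5655,.3080,.136,-169.5)])
p=camera("wrist")
for d in place_of(p,"big_key_grip"):print(np.round(d["position"],4),d["confidence"])
E
```

```text
now [0.5636 0.3093 0.1358] yaw -169.32 tilt [-0.    -1.     0.001]
shift cm [-0.16 -0.02 -0.16] turn y 0.2 rows 0.1
[0.4295 0.3269 0.1274] 0.77
[0.5667 0.3125 0.1336] 0.61
```

Emit:
{"api": "send_rows", "payload": {
  "targets": [
    [[-0.1, 0, -0.1], [0, 0, 0], -1],
    [[-0.1, 0, -0.1], [0, 0, 0], -1],
    [[-0.1, 0, -0.1], [0, 0, 0], -1],
    [[-0.1, 0, -0.1], [0, 0, 0], -1],
    [[-0.1, 0, -0.1], [0, 0, 0], -1],
    [[-0.1, 0, -0.1], [0, 0, 0], -1],
    [[-0.1, 0, -0.1], [0, 0, 0], -1],
    [[-0.1, 0, -0.1], [0, 0, 0], -1]
  ],
  "force": 50
}}

```text
clock: 4.93
position: [0.565, 0.3087, 0.1361]
eef_rot: [-1.115, -1.345, 1.346]
force: [0.1, -0.2, 0.5]
opening: 0.0416
```

```bash
python3 - <<'E'
from h import *
o=get_obs();print(o["opening"],o["force"],o["ft_torque"])
plan([])
E
```

```text
0.04160935256634585 [ 0.05690244 -0.19379708  0.46703477] [ 0.07296024 -0.09161879 -0.03710281]
now [0.565  0.3087 0.1361] yaw -169.30 tilt [-0. -1.  0.]
```

Still closing.

Emit:
{"api": "send_rows", "payload": {
  "targets": [
    [[0, 0, 0], [0, 0, 0], -1],
    [[0, 0, 0], [0, 0, 0], -1],
    [[0, 0, 0], [0, 0, 0], -1],
    [[0, 0, 0], [0, 0, 0], -1],
    [[0, 0, 0], [0, 0, 0], -1]
  ]
}}

```text
clock: 5.35
position: [0.565, 0.3088, 0.1361]
eef_rot: [-1.115, -1.345, 1.345]
force: [0.3, 0.3, -0.4]
opening: 0.0277
```

Emit:
{"api": "send_rows", "payload": {
  "targets": [
    [[0, -1, 0], [0, 0, 0], -1],
    [[0, -3, 0], [0, 0, 0], -1],
    [[0, -6, 0], [0, 0, 0], -1],
    [[0, -9, 0], [0, 0, 0], -1],
    [[0, -12, 0], [0, 0, 0], -1],
    [[0, -12, 0], [0, 0, 0], -1]
  ]
}}

```text
clock: 5.85
position: [0.5667, 0.3111, 0.263]
eef_rot: [-1.119, -1.355, 1.337]
force: [0.3, 1.3, -1.4]
opening: 0.0276
```

```bash
python3 - <<'E'
from h import *
s=camera("scene");C=cloud(s)
o=get_obs();print(o["opening"],o["force"],o["ft_torque"]);x,y,z=o["position"]
plan([(.57,.08,.26,-169.5),(.5727,-.2425,.26,-169.5),(.5727,-.2425,.164,-169.5)])
m=(np.hypot(C[...,0]-x,C[...,1]-y)<.04)&(C[...,2]>z-.14)&(C[...,2]<z-.03)
P=C[m];zz=P[:,2]
for a in np.arange(z-.14,z-.03,.02):
    k=(zz>a)&(zz<=a+.02)
    if k.sum()>5:print(round(a,3),k.sum(),np.round(P[k].mean(0),4))
E
```

```text
0.02762251185002073 [-0.31659264  0.11093364 -5.28270603] [ 0.10164998 -0.10736731  0.00850109]
now [0.5659 0.3101 0.2597] yaw -169.31 tilt [ 0.002 -1.    -0.006]
shift cm [-22.68  -0.03   3.86] turn y 0.2 rows 5.5
shift cm [-31.76   0.     5.61] turn y 0.0 rows 7.7
shift cm [0.  9.6 0. ] turn y 0.0 rows 2.3
0.14 110 [0.5732 0.3058 0.1513]
0.16 147 [0.5729 0.3047 0.1695]
0.18 162 [0.5729 0.3047 0.1896]
0.2 165 [0.5724 0.3041 0.2098]
0.22 84 [0.5727 0.304  0.2246]
```

Emit:
{"api": "send_rows", "payload": {
  "targets": [
    [[-3, 0, 0.6], [0, 0.1, 0], -1],
    [[-7, 0, 1.3], [0, 0.1, 0], -1],
    [[-11, 0, 2], [0, 0.1, 0], -1],
    [[-15, 0, 2.7], [0, 0.2, 0], -1],
    [[-19, 0, 3.4], [0, 0.2, 0], -1],
    [[-23, 0, 4.1], [0, 0.2, 0], -1],
    [[-27, 0, 4.8], [0, 0.2, 0], -1],
    [[-31, 0, 5.5], [0, 0.2, 0], -1]
  ]
}}

```text
clock: 6.57
position: [0.5667, -0.0087, 0.2542]
eef_rot: [-1.114, -1.34, 1.345]
force: [1.2, 0.2, -3.7]
opening: 0.0276
```

Emit:
{"api": "send_rows", "payload": {
  "targets": [
    [[-4, 0, 0.7], [0, 0, 0], -1],
    [[-8, 0, 1.3], [0, 0, 0], -1],
    [[-12, 0, 2], [0, 0, 0], -1],
    [[-16, 0, 2.6], [0, 0, 0], -1],
    [[-20, 0, 3.3], [0, 0, 0], -1],
    [[-22, 0, 3.7], [0, 0, 0], -1],
    [[-23, 0, 3.9], [0, 0, 0], -1],
    [[-23, 0, 3.9], [0, 0, 0], -1]
  ]
}}

```text
clock: 7.23
position: [0.5702, -0.243, 0.2537]
eef_rot: [-1.117, -1.336, 1.34]
force: [-0.3, -0.5, -4.1]
opening: 0.0277
```

Emit:
{"api": "send_rows", "payload": {
  "targets": [
    [[0, 0, 0], [0, 0, 0], -1]
  ]
}}

```text
clock: 7.32
position: [0.5713, -0.2381, 0.2549]
eef_rot: [-1.113, -1.343, 1.342]
force: [0.2, 0.1, -2.5]
opening: 0.0275
```

```bash
python3 - <<'E'
from h import *
s=camera("scene");t=camera("top");C=cloud(s)
o=get_obs();print(o["clock"],np.round(o["qpos"],2),o["opening"],o["force"],o["ft_torque"]);x,y,z=o["position"]
plan([(.5727,-.2425,.22,-169.5),(.5727,-.2425,.164,-169.5)])
m=(np.hypot(C[...,0]-x,C[...,1]-y)<.04)&(C[...,2]>z-.13)&(C[...,2]<z-.03)
P=C[m];zz=P[:,2]
for a in np.arange(z-.13,z-.03,.02):
    k=(zz>a)&(zz<=a+.02)
    if k.sum()>5:print(round(a,3),k.sum(),np.round(P[k].mean(0),4),"u range",np.round(np.ptp((C[...,:]@s["view"][0,:3])[m][k]),4))
save("f.png",np.hstack([cv2.resize(s["color"][180:420,40:280],(400,400)),cv2.resize(t["color"][60:220,340:500],(400,400))]))
E
```

```text
7.4167 [ 0.93  0.51 -0.87  1.62  0.41  1.2   1.74] 0.027573089658247413 [-1.04889612 -0.15731756 -4.21599132] [ 0.14359568 -0.13164258  0.04081162]
now [ 0.5721 -0.2362  0.2559] yaw -169.27 tilt [ 0.002 -1.     0.   ]
shift cm [-0.63  3.59  0.05] turn y 0.2 rows 0.9
shift cm [0.  5.6 0. ] turn y 0.0 rows 1.3
0.126 102 [ 0.5794 -0.2375  0.1406] u range 0.0267
0.146 293 [ 0.58   -0.2378  0.156 ] u range 0.0278
0.166 317 [ 0.58   -0.2383  0.176 ] u range 0.0275
0.186 329 [ 0.5803 -0.2387  0.1958] u range 0.0273
0.206 184 [ 0.5797 -0.2441  0.2141] u range 0.0252
```

View pics/f.png

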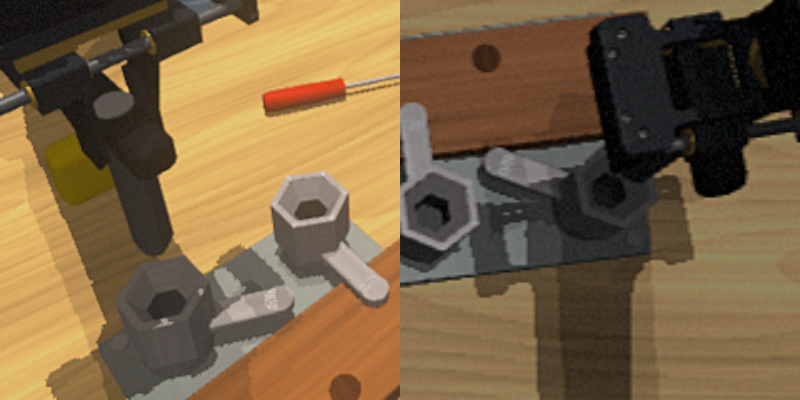

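The view shows the key upright over the open clamp, with the tip at about (150,245) left of the mouth at (165,300). The arm was still settling, so I'll measure the offset between shaft and socket in the same camera.

```bash
cat >> h.py <<'E'
from scipy.optimize import least_squares
def shaft(p,x,y,z0,z1):
    """fit axis of the 24 mm hex (as a circle r~12.9 mean) to visible shaft points"""
    C=cloud(p);m=(np.hypot(C[...,0]-x,C[...,1]-y)<.03)&(C[...,2]>z0)&(C[...,2]<z1)
    P=C[m]
    f=lambda q:np.hypot(P[:,0]-q[0]-q[2]*(P[:,2]-z0),P[:,1]-q[1]-q[3]*(P[:,2]-z0))-.0126
    r=least_squares(f,[x,y,0,0],loss="soft_l1",f_scale=.001)
    return len(P),np.round(r.x,4),np.round(np.std(r.fun),4)
E
python3 - <<'E'
from h import *
o=get_obs();x,y,z=o["position"];print(o["clock"],np.round(o["joint_vel"],3))
s=camera("scene")
plan([(.5727,-.2425,.22,-169.5)])
print(shaft(s,x,y,z-.11,z-.03))
C=cloud(s)
m=(np.hypot(C[...,0]-.5727,C[...,1]+.2425)<.045)&(C[...,2]>.080)&(C[...,2]<.09)
r=cv2.minAreaRect(C[m][:,:2].astype(np.float32)*1000);print(r)
E
```

```text
7.4167 [-0.008 -0.007 -0.003 -0.007  0.008  0.001  0.003]
now [ 0.5722 -0.2363  0.2561] yaw -169.26 tilt [ 0.001 -1.    -0.   ]
shift cm [-0.62  3.61  0.07] turn y 0.2 rows 0.9
(1139, array([ 0.5716, -0.2348,  0.0034, -0.0098]), np.float64(0.0007))
((573.1921997070312, -241.24832153320312), (69.09098815917969, 60.38154220581055), 10.520342826843262)
```

Emit:
{"api": "send_rows", "payload": {
  "targets": [
    [[-0.6, 0, 0], [0, 0.2, 0], -1],
    [[-0.6, 1.5, 0], [0, 0.2, 0], -1],
    [[-0.6, 3, 0], [0, 0.2, 0], -1],
    [[-0.6, 4.5, 0], [0, 0.2, 0], -1],
    [[-0.6, 4.5, 0], [0, 0.2, 0], -1],
    [[-0.6, 4.5, 0], [0, 0.2, 0], -1]
  ]
}}

```text
clock: 7.97
position: [0.5729, -0.2447, 0.2108]
eef_rot: [-1.117, -1.34, 1.341]
force: [-0.0, -0.8, -3.0]
opening: 0.0273
```

```bash
python3 - <<'E'
from h import *
s=camera("scene");o=get_obs();x,y,z=o["position"];print(o["clock"],o["force"],o["ft_torque"],o["opening"])
plan([(.5734,-.2426,.20,-169.5)])
print(shaft(s,x,y,.10,z-.03))
C=cloud(s)
m=(np.hypot(C[...,0]-.5727,C[...,1]+.2425)<.045)&(C[...,2]>.080)&(C[...,2]<.088)
print(cv2.minAreaRect(C[m][:,:2].astype(np.float32)*1000))
E
```

```text
8.0167 [ 0.09778628  0.34918984 -2.85032117] [ 0.14259373 -0.18144855  0.04505588] 0.02736787245942625
now [ 0.5737 -0.2448  0.2118] yaw -169.66 tilt [-0.    -1.    -0.001]
shift cm [ 0.22  1.18 -0.02] turn y -0.2 rows 0.3
(915, array([ 0.5724, -0.2436,  0.0048, -0.0061]), np.float64(0.0008))
((575.7986450195312, -240.84396362304688), (62.34780502319336, 60.42835235595703), 10.302750587463379)
```

Emit:
{"api": "send_rows", "payload": {
  "targets": [
    [[0.15, 0.6, 0], [0, 0, 0], -1],
    [[0.15, 1.2, 0], [0, 0, 0], -1],
    [[0.15, 1.8, 0], [0, 0, 0], -1],
    [[0.15, 2.4, 0], [0, 0, 0], -1],
    [[0.15, 2.4, 0], [0, 0, 0], -1]
  ]
}}

```text
clock: 8.43
position: [0.5719, -0.2438, 0.1855]
eef_rot: [-1.116, -1.339, 1.341]
force: [-1.2, 0.1, -4.1]
opening: 0.0278
```

```bash
python3 - <<'E'
from h import *
s=camera("scene");o=get_obs();x,y,z=o["position"];print(o["clock"],o["force"],o["ft_torque"],o["opening"])
plan([(.5734,-.2426,.164,-169.5)])
print(shaft(s,x,y,.10,z-.03))
E
```

```text
8.4833 [ 0.28032759  0.73516727 -3.92862106] [ 0.10163793 -0.11032726  0.02108066] 0.02768123178875885
now [ 0.5722 -0.2439  0.1862] yaw -169.71 tilt [ 0.001 -1.     0.002]
shift cm [ 0.1   2.22 -0.14] turn y -0.2 rows 0.5
(512, array([ 0.5712, -0.2427,  0.011 , -0.0088]), np.float64(0.0007))
```

Emit:
{"api": "send_rows", "payload": {
  "targets": [
    [[0.05, 0.4, -0.1], [0, 0, 0], -1],
    [[0.05, 0.8, -0.1], [0, 0, 0], -1],
    [[0.05, 1.2, -0.1], [0, 0, 0], -1],
    [[0.05, 1.2, -0.1], [0, 0, 0], -1]
  ]
}}

```text
clock: 8.82
position: [0.5732, -0.2431, 0.1741]
eef_rot: [-1.117, -1.34, 1.341]
force: [0.3, -0.9, -4.8]
opening: 0.0273
```

```bash
python3 - <<'E'
from h import *
o=get_obs();x,y,z=o["position"];print(o["clock"],o["force"],o["ft_torque"],o["opening"])
plan([(.5734,-.2426,.164,-169.5)])
E
```

```text
8.8167 [ 0.28560333 -0.89411129 -4.77929232] [ 0.06954037 -0.11046853 -0.01367495] 0.027292248131645897
now [ 0.5732 -0.2431  0.1741] yaw -169.70 tilt [ 0.001 -1.     0.001]
shift cm [ 0.04  1.01 -0.03] turn y -0.2 rows 0.2
```

Emit:
{"api": "send_rows", "payload": {
  "targets": [
    [[0, 0.3, 0], [0, 0, 0], -1],
    [[0, 0.6, 0], [0, 0, 0], -1],
    [[0, 0.9, 0], [0, 0, 0], -1],
    [[0, 1.1, 0], [0, 0, 0], -1],
    [[0, 1.2, 0], [0, 0, 0], -1],
    [[0, 1.2, 0], [0, 0, 0], -1]
  ]
}}

```text
clock: 9.32
position: [0.5741, -0.2431, 0.1641]
eef_rot: [-1.12, -1.341, 1.341]
force: [-0.8, 0.3, 2.3]
opening: 0.0277
```

```bash
python3 - <<'E'
from h import *
o=get_obs();x,y,z=o["position"];print(o["clock"],o["force"],o["ft_torque"],o["opening"])
plan([(.5734,-.2426,.164,-169.5)])
E
```

```text
9.3167 [-0.77342851  0.32243951  2.3269795 ] [ 0.16204267  0.37433824 -0.0304745 ] 0.0276881402784215
now [ 0.5741 -0.2431  0.1641] yaw -169.70 tilt [-0.001 -1.    -0.001]
shift cm [0.06 0.01 0.06] turn y -0.2 rows 0.0
```

Emit:
{"api": "send_rows", "payload": {
  "targets": [
    [[0, 0.2, 0], [0, 0, 0], -1],
    [[0, 0.4, 0], [0, 0, 0], -1],
    [[0, 0.4, 0], [0, 0, 0], -1]
  ]
}}

```text
clock: 9.57
position: [0.5752, -0.2427, 0.1638]
eef_rot: [-1.123, -1.341, 1.341]
force: [-6.3, 1.2, 22.0]
opening: 0.0276
```

```bash
python3 - <<'E'
from h import *
o=get_obs();x,y,z=o["position"];print(o["clock"],o["force"],o["ft_torque"],o["opening"])
plan([])
for n in("scene","top"):
    p=camera(n);print(np.round(tongue(p,(.573,-.2425)),3))
    C=cloud(p);m=(np.hypot(C[...,0]-x,C[...,1]-y)<.07)&(C[...,2]>.155)&(C[...,2]<.18);print(m.sum(),np.percentile(C[m][:,2],[50,90,97]) if m.sum() else 0)
E
```

```text
9.5667 [-6.30019107  1.22919318 22.02510503] [ 0.53168385  1.75954452 -0.01030283] 0.02757212736277969
now [ 0.5752 -0.2427  0.1638] yaw -169.71 tilt [-0.003 -1.    -0.002]
[6.9500e+02 6.9105e+01 7.2061e+01 4.3000e-02]
1830 [0.17306486 0.17620419 0.17727233]
[2.9900e+02 7.1633e+01 6.9687e+01 4.2000e-02]
241 [0.17128568 0.17442613 0.17565858]
```

The key is home: it stopped hard at TCP z 0.164, and the tongue hasn't moved (about 70.7°). I'll ease the push off and turn.

Emit:
{"api": "send_rows", "payload": {
  "targets": [
    [[0, -0.35, 0.1], [0, 0, 0], -1],
    [[0, -0.35, 0.1], [0, 5, 0], -1],
    [[0, -0.35, 0.1], [0, 10, 0], -1],
    [[0, -0.35, 0.1], [0, 15, 0], -1],
    [[0, -0.35, 0.1], [0, 20, 0], -1],
    [[0, -0.35, 0.1], [0, 25, 0], -1],
    [[0, -0.35, 0.1], [0, 25, 0], -1]
  ],
  "force": 60
}}

```text
clock: 10.25
position: [0.5732, -0.2427, 0.164]
eef_rot: [-1.322, -1.017, 1.017]
force: [-1.5, 1.3, 6.9]
opening: 0.0273
```

```bash
cat > chk.py <<'E'
from h import *
s=camera("scene");t=camera("top");o=get_obs();print(o["clock"],np.round(o["force"],1),np.round(o["ft_torque"],2),o["opening"],np.round(o["qpos"],2))
plan([])
for p in(s,t):print(np.round(tongue(p,(.573,-.2425)),3))
E
python3 chk.py
```

```text
10.35 [-2.7  1.6  7.4] [ 0.51  0.66 -0.03] 0.02719079550115527 [ 0.84  0.56 -0.71  1.72  0.42  1.02  1.29]
now [ 0.5732 -0.2428  0.164 ] yaw 165.36 tilt [-0.    -1.    -0.001]
[7.2500e+02 5.8359e+01 6.0723e+01 4.4000e-02]
[2.9500e+02 6.0538e+01 5.7724e+01 4.2000e-02]
```

Emit:
{"api": "send_rows", "payload": {
  "targets": [
    [[0, -0.1, 0], [0, 6, 0], -1],
    [[0, -0.1, 0], [0, 12, 0], -1],
    [[0, -0.1, 0], [0, 18, 0], -1],
    [[0, -0.1, 0], [0, 24, 0], -1],
    [[0, -0.1, 0], [0, 30, 0], -1],
    [[0, -0.1, 0], [0, 36, 0], -1],
    [[0, -0.1, 0], [0, 42, 0], -1],
    [[0, -0.1, 0], [0, 42, 0], -1]
  ]
}}

```text
clock: 11.02
position: [0.5727, -0.2427, 0.164]
eef_rot: [-1.523, -0.455, 0.455]
force: [-1.2, 1.0, 2.8]
opening: 0.0276
```

```bash
python3 chk.py
```

```text
11.1167 [-2.4  1.6  3.1] [0.56 0.54 0.  ] 0.027728760820775585 [ 0.72  0.52 -0.54  1.72  0.31  0.98  0.65]
now [ 0.5728 -0.2427  0.164 ] yaw 123.50 tilt [ 0. -1.  0.]
[7.8700e+02 1.8045e+01 2.0905e+01 4.4000e-02]
[2.9600e+02 1.8054e+01 1.7013e+01 4.2000e-02]
```

```bash
python3 - <<'E'
from h import *
for n in("scene","top"):
    p=camera(n)
    for c in((.573,-.2420),(.5535,-.104)):print(n,np.round(tongue(p,c),3))
E
```

```text
scene [7.8200e+02 1.7692e+01 2.0715e+01 4.4000e-02]
scene [5.750e+02 7.102e+00 7.180e+00 4.400e-02]
top [2.9200e+02 1.7670e+01 1.6935e+01 4.2000e-02]
top [2.880e+02 7.513e+00 8.148e+00 4.200e-02]
```

Emit:
{"api": "send_rows", "payload": {
  "targets": [
    [[0, 0, 0], [0, 4, 0], -1],
    [[0, 0, 0], [0, 8, 0], -1],
    [[0, 0, 0], [0, 10, 0], -1],
    [[0, 0, 0], [0, 10, 0], -1],
    [[0, 0, 0], [0, 10, 0], -1]
  ]
}}

```text
clock: 11.63
position: [0.5728, -0.2429, 0.164]
eef_rot: [-1.546, -0.321, 0.321]
force: [-2.7, 2.1, 5.0]
opening: 0.0273
```

```bash
python3 chk.py;python3 - <<'E'
from h import *
for n in("scene","top"):
    p=camera(n)
    for c in((.573,-.2420),(.5535,-.104)):print(n,np.round(tongue(p,c),3))
    save("g_%s.png"%n,cv2.resize(p["color"][200:420,60:360] if n=="scene" else p["color"][50:200,300:500],(800,600)))
E
```

```text
11.7333 [-2.8  2.   5.7] [0.72 0.72 0.04] 0.02790538553311142 [ 0.7   0.51 -0.5   1.73  0.28  0.98  0.5 ]
now [ 0.5728 -0.2429  0.164 ] yaw 113.42 tilt [ 0. -1.  0.]
[6.0600e+02 9.3810e+00 1.9974e+01 4.4000e-02]
[2.930e+02 8.114e+00 6.826e+00 4.200e-02]
scene [6.0200e+02 8.9880e+00 2.0224e+01 4.4000e-02]
scene [5.790e+02 7.035e+00 7.022e+00 4.300e-02]
top [2.900e+02 7.562e+00 7.236e+00 4.200e-02]
top [2.890e+02 7.492e+00 8.036e+00 4.200e-02]
```

View pics/g_top.png

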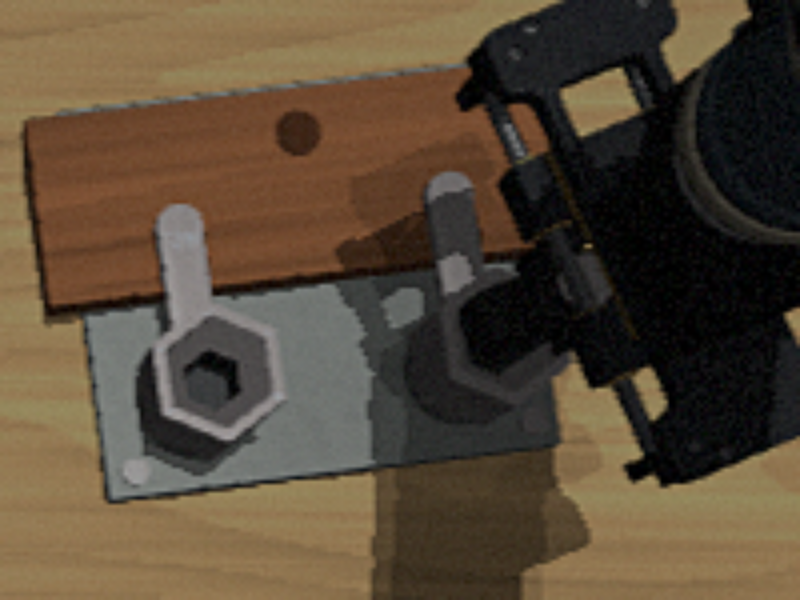

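The picture shows both tongues parallel, straight across the board: the open clamp's at (450,220) and the shut one's at (185,260). I'll let go and retreat upwards.

Emit:
{"api": "send_rows", "payload": {
  "targets": [
    [[0, -0.1, 0], [0, -2, 0], -1],
    [[0, -0.1, 0], [0, -2, 0], 0],
    [[0, -0.1, 0], [0, -2, 0], 0.5],
    [[0, -0.1, 0], [0, -2, 0], 1],
    [[0, -0.1, 0], [0, -2, 0], 1],
    [[0, -0.1, 0], [0, -2, 0], 1],
    [[0, -0.1, 0], [0, -2, 0], 1],
    [[0, -0.1, 0], [0, -2, 0], 1]
  ]
}}

```text
clock: 12.5
position: [0.5728, -0.2434, 0.1647]
eef_rot: [-1.543, -0.346, 0.346]
force: [-0.9, -0.1, -0.2]
opening: 0.066
```

Emit:
{"api": "send_rows", "payload": {
  "targets": [
    [[0, -0.1, 0], [0, -2, 0], 1],
    [[0, -0.1, 0], [0, -2, 0], 1],
    [[0, -0.1, 0], [0, -2, 0], 1],
    [[0, -0.1, 0], [0, -2, 0], 1]
  ]
}}

```text
clock: 12.83
position: [0.5728, -0.2433, 0.1657]
eef_rot: [-1.539, -0.373, 0.373]
force: [-0.2, 0.1, 0.1]
opening: 0.0851
```

Emit:
{"api": "send_rows", "payload": {
  "targets": [
    [[0, -1, 0], [0, -2, 0], 1],
    [[0, -3, 0], [0, -2, 0], 1],
    [[0, -6, 0], [0, -2, 0], 1],
    [[0, -9, 0], [0, -2, 0], 1],
    [[0, -12, 0], [0, -2, 0], 1],
    [[0, -15, 0], [0, -2, 0], 1],
    [[0, -15, 0], [0, -2, 0], 1]
  ]
}}

```text
clock: 13.42
position: [0.5757, -0.2435, 0.3227]
eef_rot: [-1.54, -0.408, 0.393]
force: [1.3, 0.5, 0.8]
opening: 0.087
```

Emit:
{"api": "send_rows", "payload": {
  "targets": [
    [[0, 0, 4], [0, 0, 0], 1],
    [[0, 0, 8], [0, 0, 0], 1],
    [[0, 0, 12], [0, 0, 0], 1],
    [[0, 0, 16], [0, 0, 0], 1],
    [[0, 0, 20], [0, 0, 0], 1],
    [[0, 0, 20], [0, 0, 0], 1]
  ]
}}

```text
clock: 13.92
position: [0.4715, -0.061, 0.3159]
eef_rot: [-1.531, -0.408, 0.41]
force: [-0.6, 0.1, -0.8]
opening: 0.0871
```

```bash
python3 - <<'E'
from h import *
o=get_obs();print(o["clock"],np.round(o["force"],1),o["opening"],o["position"])
im=[]
for n in("scene","top"):
    p=camera(n);C=cloud(p)
    for c in((.573,-.2420),(.5535,-.104)):print(n,np.round(tongue(p,c),3))
    m=(np.hypot(C[...,0]-.573,C[...,1]+.2425)<.07)&(C[...,2]>.14)&(C[...,2]<.19)
    P=C[m];print(len(P),np.percentile(P[:,2],[50,97]),cv2.minAreaRect(P[:,:2].astype(np.float32)*1000))
    im.append(cv2.resize(p["color"][200:420,60:360] if n=="scene" else p["color"][50:200,300:500],(400,300)))
save("k.png",np.hstack(im))
E
```

```text
13.9167 [-0.6  0.1 -0.8] 0.08705135939106298 [ 0.47150718 -0.06101108  0.31587527]
scene [5.9900e+02 8.8630e+00 1.9815e+01 4.4000e-02]
scene [5.790e+02 7.061e+00 6.845e+00 4.400e-02]
2563 [0.17233206 0.17662158] ((573.8638305664062, -242.25709533691406), (27.901321411132812, 99.62315368652344), 25.085952758789062)Traceback (most recent call last):
  File "<stdin>", line 6, in <module>
  File "h.py", line 19, in tongue
    n,l=cv2.connectedComponents(m.astype(np.uint8));k=1+np.argmax([(l==i).sum() for i in range(1,n)])
                                                        ~~~~~~~~~^^^^^^^^^^^^^^^^^^^^^^^^^^^^^^^^^^^^
    return _wrapfunc(a, 'argmax', axis=axis, out=out, **kwds)
    return _wrapit(obj, method, *args, **kwds)
    result = getattr(arr, method)(*args, **kwds)
ValueError: attempt to get argmax of an empty sequence
```

Emit:
{"api": "send_rows", "payload": {
  "targets": [
    [[4, 0, 4], [0, 0, 0], 1],
    [[8, 0, 8], [0, 0, 0], 1],
    [[12, 0, 12], [0, 0, 0], 1],
    [[15, 0, 15], [0, 0, 0], 1],
    [[15, 0, 15], [0, 0, 0], 1],
    [[15, 0, 15], [0, 0, 0], 1]
  ]
}}

```text
clock: 14.52
position: [0.5332, 0.143, 0.3155]
eef_rot: [-1.526, -0.409, 0.405]
force: [-0.6, 0.2, 0.3]
opening: 0.0866
```

```bash
python3 - <<'E'
from h import *
o=get_obs();print(o["clock"],np.round(o["force"],1),o["position"])
im=[]
for n in("scene","top"):
    p=camera(n);C=cloud(p)
    im.append(cv2.resize(p["color"][200:420,60:360] if n=="scene" else p["color"][50:200,300:500],(400,300)))
    save("k.png",np.hstack(im))
    m=(np.hypot(C[...,0]-.573,C[...,1]+.2425)<.07)&(C[...,2]>.14)&(C[...,2]<.19)
    P=C[m];print(len(P),np.percentile(P[:,2],[50,97]),cv2.minAreaRect(P[:,:2].astype(np.float32)*1000))
    for c in((.573,-.2420),(.5535,-.104)):
        try:print(n,np.round(tongue(p,c),3))
        except Exception as e:print(e)
    for d in place_of(p,"thin_key_grip"):print(np.round(d["position"],3),d["confidence"])
E
```

```text
14.5167 [-0.6  0.2  0.3] [0.53322192 0.1430363  0.31552367]
2560 [0.17239277 0.17661453] ((574.0812377929688, -242.65237426757812), (28.546031951904297, 98.45379638671875), 25.758413314819336)
scene [5.980e+02 8.802e+00 1.982e+01 4.400e-02]
scene [5.770e+02 7.056e+00 7.462e+00 4.400e-02]
[0.457 0.123 0.138] 0.59
938 [0.17243719 0.17602353] ((571.9415893554688, -243.5725860595703), (28.20696258544922, 100.29537200927734), 24.96649932861328)
top [2.920e+02 7.754e+00 6.697e+00 4.200e-02]
top [2.850e+02 7.619e+00 8.168e+00 4.200e-02]
```

View pics/k.png

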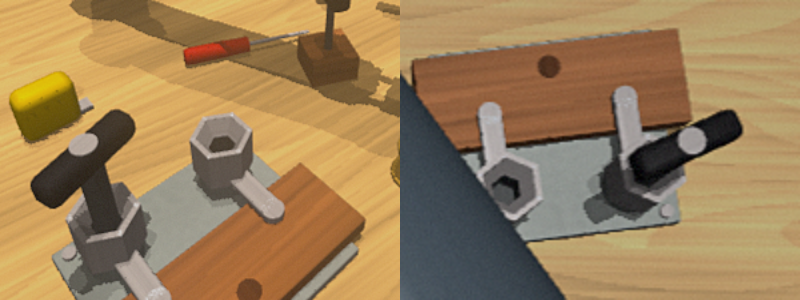

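The key stands home in the socket, both tongues are parallel, and the thin key is undisturbed in its stand. I'm handing in.

```bash
python3 -c "
from cell import *
print(sign_off())"
```

```text
the job is handed in; nothing more can be done
None
```

The thick key now stands fully home in the open clamp's socket, and that clamp's tongue points straight across the board. The robot let go, backed away and handed the job in at about 14.6 s.

- **Insertion:** I lifted the thick key from its stand and lowered it into the socket until it stopped hard under a 22 N push. The tool (TCP) was then at z = 0.164 m, where it should be with the key home. The tongue hadn't moved at that point.
- **Turning:** I turned it about 77° clockwise with the key alone, including about 14° of play before the clamp followed. The tongue moved about 63°.
- **Top camera, after letting go:** the tongue bears 7.8°, against 7.6° for the shut clamp and about 8° for straight across the board.
- **Key height:** the top of the bar is still at about 0.176 m, so the key is still home.
- **Thin key:** it is still in its stand where it was.

**Disagreements:** the scene camera gave 8.8° for the tongue against 7.1° for the shut one. Its own line fit gave about 20°, which I put down to a partly hidden view of the tongue. I relied on the top camera, whose line fits (6.7° and 8.2°) also differ by about 1.5°.

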